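Offer up the hole saw

TASK

Pull the drawer of the grey bench-top unit out to its stop, then draw the larger of the two hole saws out of its hole in the black block. Offer it up for a drill to be pushed onto its shank: tip it over at least 45 degrees from upright, so that the shank points more sideways than down, a good 10 cm above the unit's top, and finish while holding it there, steady, in the gripper. Leave the drawer out, the other two bits in their holes, and everything else where it is.

Things in the scene. Friction and masses are not known exactly. Their poses are not given: they have to be found in the camera images.
- chest: Grey steel drawer unit fixed on the bench, 260 deep (x) x 310 wide (y) x 140 high. Origin: middle of its underside; x axis points to its back, its front (the drawer front, 130 ahead of the origin) faces its -x; z up.
- drawer (a joint): How far the drawer is out, m: 0 shut, 0.16 at its stop. It slides along the unit's -x axis, takes about 2 N, and stays where it is left.
- drawer_handle (a point): Middle of the drawer's handle, on the bar's axis: a level steel bar 12 thick and 120 long, parallel to the drawer front (along the unit's y), 42 out from the front (30 free between bar and front) and 105 above the bench, which is 35 below the unit's top. Moves with the drawer.
- holder_top (a point): Top centre of the black block in the drawer, 49 above the bench; axes as the unit's; moves with the drawer. Block 56 (x) x 252 (y) x 30 high, three holes 13.5 wide, 25 deep, at y = -85, 0, +85, one bit in each, in any order. Drawer front's inside 65 ahead of the centre, its top 78 above the block; drawer sides 31 above it. Drawer out: the row is 76 ahead of the unit's front.
- saw_cup (a point): The larger hole saw: plain metal cup 42 outside diameter, 42 high, wall 3, mouth and teeth up, on a collar (24 diameter, 8 high, resting on the block) and a shank (12 diameter, 22 long) in the hole; about 0.16 kg. Point: on its axis, half-way up the cup, 21 below the rim, 29 above the block when seated, 51 from the shank's end. z axis: from shank to mouth.
- small_saw_cup (a point): The smaller hole saw, same shape with a cup of 29 diameter and 36 high; the point is on its axis half-way up the cup, 26 above the block's top when seated. Stays in its hole.
- step_drill_mid (a point): The step drill: a stepped cone 33 diameter at the bottom, 44 high, point up, on the same collar and shank; the point is on its axis, 26 above the block's top when seated. Stays in its hole.
- tape: Tape measure, 34 x 66 x 62 high, standing on the bench close to the right of the unit. Bystander.
- drill: Cordless drill lying on its side on the bench, about 180 x 210 x 67 high, left of the unit. Bystander.
- screwdriver: Screwdriver lying on the bench to the right. Bystander.
- mug: White mug, 80 diameter, 95 high, on the left. Bystander.
- bracket: Aluminium angle bracket, 120 x 50 x 60 high, on the right. Bystander.
- spray: Spray can, 54 diameter, 170 high, close to the left of the unit. Bystander.

How it is judged:
By the outcome, as a careful person would: the job done as asked, in the order asked, and still so for the second after the job is handed in, while the arm keeps its last pose, push and grip.
It also fails if it takes over 51 s, if anything falls off the work surface, if the arm or the gripper's body presses on something with over 40 N, if the wrist force passes 120 N, or if a joint passes its speed limit or range.

ROBOT

A 6-joint arm with a two-finger parallel gripper is mounted at the origin on the work surface. World frame = base frame: x ahead of the robot, y to its left, z up, the work surface at z = 0. Lengths are in m, angles in degrees, forces in N, time in s.
With the tool pointing down it reaches from about 0.25 to 0.725 m from the base axis. Payload 9.7 kg.
Tool frame: the origin (TCP) lies at the very end of the fingers, on their centre line; the grasp point (between the pads) lies grasp_offset behind it (grasp_offset is the distance from the TCP to the grasp point, in m); z points along the fingers, y is the line along which they close (so a half turn about z gives the same grasp; the last joint's range is limited). The gripper opens to 85 mm and grips with 20 to 120 N. Pads are 22 mm wide; open, the fingers measure 114 mm over their backs; the gripper's body (76 mm by 85 mm) begins 54 mm behind the grasp point. The pads swing forward as they close: fully open they stand 13 mm farther back than shut.
Start: joints at [70.015, 4.979, 10.078, 95.1, 0, 90], TCP at [0.188, 0.517, 0.231] pointing down, gripper open.
Joint ranges: [-179.16, 179.16], [-48.56, 103.87], [-65.8, 70.77], [-126.05, 130.52], [-82.76, 87.17], [-180, 180]. Speed limits (degrees/s): [127.2, 127.2, 147.25, 180, 180, 180].

INTERFACE

Orientations are given as [roll, pitch, yaw] about the fixed x, y, z axes, in that order (R = Rz(yaw) Ry(pitch) Rx(roll)).
In Python, from workcell import get_obs, camera, calibration, job_done, recognise, cut_out, mark_of, grasp_offset gives the robot as it stands.
- The arm moves only by the tool servo_tool, never from a script. Its argument "moves" is a list of rows, each a list of 3 entries, a list of its own where there are three numbers: the turn, a rotation vector about the tool's x, y, z in degrees, then the shift along the tool's x, y, z in m, then the opening in per cent of the stroke, from 0 (shut) to 100 (fully open). In form: [[[ax, ay, az], [x, y, z], claw], ...]. A call has 1 to 12 rows; each row shifts and turns the commanded pose from where the row before left it, along the tool's axes as they then stand; what a row does not reach is not made up. A row lasts 1/10 s, in which the tool goes at most 50 mm and 8.59 degrees, less where a joint would pass 70% of its speed; a pose out of reach is approached as far as the arm can. A call is refused whole if a number of a shift passes 0.05 or a number of a turn 8.59, either way. A call with a gripper value outside its range is refused whole. The fingers move at their own pace and stop on an object; "force" is the grip in N (left out, the last holds). Time passes only in rows, so rows that do not move let the fingers close. It gives the time, the measured TCP pose, the force, the opening and the grip force at its end, in the units of the state.
- get_obs(): the state, without advancing time (a new reading comes with each control period).
- camera(name): name is "side" or "top"; returns (picture, depth): 400x640x3 uint8, red, green, blue; 400x640 float32, m along the optical axis (not along the pixel's ray), 0 where there is no reading.
- calibration(name): a dict with "camera_matrix" (3x3 intrinsics, pixels), "dist" ([k1, k2, p1, p2, k3] as OpenCV has them; the pictures are not rectified), "R" (3x3) and "t" (3): a world point X has camera coordinates R X + t. Camera axes: x right, y down, z forward; pixel columns grow to the right and rows downward; lengths in m; the calibration is good to about 2 mm. A picture is of the moment at which its call begins. calibration takes no time and is no camera call.
- job_done(): hands the job in; it is judged then, once.
Trained networks look in the newest picture that a camera, given by its name, has taken for a name from the list of things; names that differ only in an ending like _2 or _b are one class to them, and where a whole thing is asked for, a point or a joint stands for the part that bears it (a point fixed in the world has none). Each returns a list of dicts, best first, with "score" (0 to 1); they miss things now and then, are a little off and sometimes report something else, mostly with a low value. They report only what shows in the picture. A call takes as long as a camera call.
- recognise(name, camera): "xyz" ([x, y, z] in m, in the coordinates of the camera as it stood for that picture, good to about 4 mm: the middle of the surface that is visible of it).
- cut_out(name, camera): "mask" (400x640 bool, what is visible of it).
- mark_of(name, camera): "xyz" ([x, y, z] in m, in the coordinates of the camera as it stood for that picture, good to about 4 mm: a listed point, or the origin of a listed thing).
The state is a dict: "time": time; "q": joint angles; "qd": joint speeds; "joint_efforts": joint torques, N m; "ee_pos": TCP position; "tcp_rot": TCP orientation; "wrist_force": force on the tool from outside, world axes, zero at the start; "torque": the same for the moment, N m; "opening": finger opening in m; "grasp_force": force on a finger pad.
Only numpy, scipy, OpenCV 4.12 (cv2) and the standard library are available. Lean on these libraries where they do the work, as an engineer would, in place of code of your own. Each camera call takes 0.05 s, during which the arm holds its last target. There are 200 camera calls.

## Working session

There is one attempt and no reset: what is moved stays moved. The work goes in short steps, Python scripts to look and compute and a tool call to move; the robot and the scene stay as the last step left them, time stands still between calls to the robot, and variables do not carry over. Pictures are saved under pics/ and viewed, at most 10 in all, crops included, and the job is handed in when it is done.

Besides the shell and the picture viewer there is one more tool, called after "Emit:" as name(argument=value, ...), one argument or row to a line, values as JSON. servo_tool: Moves the arm, as the interface text tells. Its arguments: {"type":"object","properties":{"moves":{"type":"array"},"force":{"type":"number"}},"required":["moves"]}

```bash
mkdir -p pics; cat > h.py <<'E'
import numpy as np, cv2
from workcell import *
from scipy.spatial.transform import Rotation as Ro
def w(p,c):
    k=calibration(c); return np.array(k["R"]).T@(np.array(p)-np.array(k["t"]))
def snap(c,f=None):
    im,d=camera(c)
    if f: cv2.imwrite("pics/"+f,im[:,:,::-1])
    return im,d
def cloud(d,mask,c):
    k=calibration(c); v,u=np.nonzero(mask&(d>0)); z=d[v,u]
    n=cv2.undistortPoints(np.c_[u,v].astype(np.float64)[:,None],np.array(k["camera_matrix"]),np.array(k["dist"]))[:,0]
    return (np.c_[n*z[:,None],z]-np.array(k["t"]))@np.array(k["R"])
E
python3 - <<'E'
from h import *
np.set_printoptions(precision=4,suppress=True)
o=get_obs();print(o['time'],o['ee_pos'],o['tcp_rot'],o['opening'],grasp_offset)
a=[snap(c,c+"0.png")[0] for c in("top","side")]
for c in("top","side"):
  k=calibration(c);print(c,'cam at',-np.array(k["R"]).T@k["t"], 'axis',k["R"][2])
  for n in("chest","drawer_handle","holder_top","saw_cup","spray","tape"):
    print(n,[(np.round(w(r["xyz"],c),4),round(r["score"],2)) for r in mark_of(n,c)[:2]])
E
```

```text
0.0 [0.1879 0.5167 0.2306] [-179.9268    0.0003  160.0152] 0.08568632231998921 0.0187
top cam at [0.3422 0.024  1.2969] axis [ 0.1758 -0.0072 -0.9844]
chest [(array([0.7898, 0.0564, 0.0012]), 0.98), (array([0.742 , 0.0624, 0.0493]), 0.64)]
drawer_handle [(array([0.6199, 0.0735, 0.105 ]), 0.7)]
holder_top [(array([0.7445, 0.0615, 0.0498]), 0.89)]
saw_cup []
spray [(array([0.709 , 0.3596, 0.0027]), 0.91), (array([ 0.5421, -0.4467, -0.0036]), 0.17)]
tape [(array([ 0.7148, -0.367 ,  0.0011]), 0.74)]
side cam at [-0.576  -0.5866  1.1093] axis [ 0.7007  0.3624 -0.6146]
chest [(array([ 0.7958,  0.0554, -0.0006]), 0.94), (array([ 0.7092,  0.3544, -0.0043]), 0.22)]
drawer_handle [(array([0.6231, 0.0728, 0.1054]), 0.65)]
holder_top [(array([0.7478, 0.0588, 0.0511]), 0.74)]
saw_cup [(array([ 0.74  , -0.0235,  0.0773]), 0.41)]
spray [(array([ 0.7094,  0.3557, -0.0035]), 0.62)]
tape [(array([ 0.7157, -0.3623, -0.0031]), 0.74)]
```

```bash
python3 -c "
import cv2,numpy as np
a=cv2.imread('pics/top0.png');b=cv2.imread('pics/side0.png')
cv2.imwrite('pics/both0.png',cv2.resize(np.vstack([a,b]),(480,600),interpolation=cv2.INTER_AREA))"
```

```text
(no output)
```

View pics/both0.png

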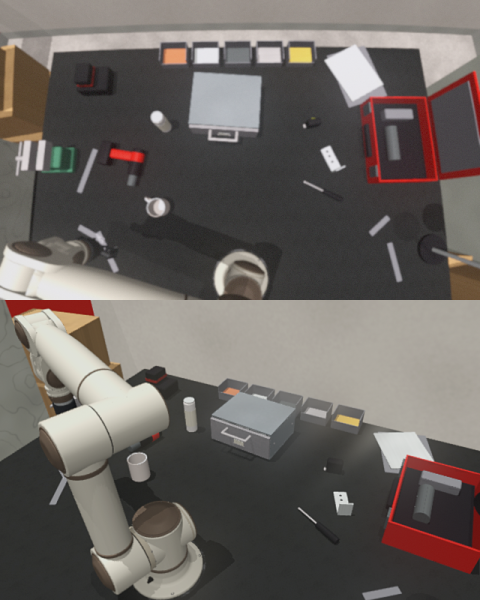

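The top view shows the grey unit (about 225,100 in the composite) with its handle at (222,137). The arm is on the left, clear of it. Next I measure the unit's yaw and the handle.

```bash
python3 - <<'E'
from h import *
np.set_printoptions(precision=4,suppress=True)
im,d=snap("top")
m=cut_out("chest","top")[0]["mask"]
P=cloud(d,m,"top");Q=P[abs(P[:,2]-.14)<.008]
r=cv2.minAreaRect((Q[:,:2]*1000).astype(np.float32));print(len(Q),r,Q[:,2].mean())
# front edge line: min x per y-bin
b=[(y,np.percentile(Q[abs(Q[:,1]-y)<.006,0],2),) for y in np.arange(-.06,.18,.02)]
print(np.polyfit(*np.array(b).T,1))
m=cut_out("drawer_handle","top");
H=P[(P[:,2]>.085)&(P[:,2]<.12)&(P[:,0]<.645)]
print(len(H),H.min(0),H.max(0),np.median(H,0))
if len(H):print(np.polyfit(H[:,1],H[:,0],1))
for n in("drawer_handle","chest","holder_top"):
  for r in mark_of(n,"top")[:1]:print(n,w(r["xyz"],"top"),r["score"])
E
```

```text
6294 ((790.1488647460938, 58.467140197753906), (308.1329040527344, 262.04327392578125), 85.3928451538086) 0.14021850313938342
[0.0823 0.6717]
166 [0.6092 0.0071 0.1032] [0.6448 0.1353 0.1178] [0.6202 0.0611 0.1099]
[0.0263 0.6201]
drawer_handle [0.6188 0.0715 0.1045] 0.76
chest [ 0.7881  0.0553 -0.0027] 0.82
holder_top [0.7451 0.0615 0.0468] 0.57
```

Emit:
servo_tool(
  moves=[
    [[0,0,8.294],[0,0,0],36],
    [[0,0,8.294],[0,0,0],36],
    [[0,0,8.294],[0,0,0],36],
    [[0,0,8.294],[0,0,0],36],
    [[0,0,8.294],[0,0,0],36],
    [[0,0,8.294],[0,0,0],36],
    [[0,0,8.294],[0,0,0],36],
    [[0,0,8.294],[0,0,0],36],
    [[0,0,8.294],[0,0,0],36],
  ],
)

```text
time: 1.9
ee_pos: [0.188, 0.5169, 0.2313]
tcp_rot: [-180.0, 0.0, 85.0]
wrist_force: [-0.1, 0.2, 0.8]
opening: 0.0311
grasp_force: 0.0
```

Emit:
servo_tool(
  moves=[
    [[0,0,0],[-0.02,0.023,0],36],
    [[0,0,0],[-0.02,0.023,0],36],
    [[0,0,0],[-0.02,0.023,0],36],
    [[0,0,0],[-0.02,0.023,0],36],
    [[0,0,0],[-0.02,0.023,0],36],
    [[0,0,0],[-0.02,0.023,0],36],
    [[0,0,0],[-0.02,0.023,0],36],
    [[0,0,0],[-0.02,0.023,0],36],
    [[0,0,0],[-0.02,0.023,0],36],
    [[0,0,0],[-0.02,0.023,0],36],
    [[0,0,0],[-0.02,0.023,0],36],
    [[0,0,0],[-0.02,0.023,0],36],
  ],
)

```text
time: 3.1
ee_pos: [0.4445, 0.2544, 0.2314]
tcp_rot: [180.0, -0.0, 85.4]
wrist_force: [-0.8, 1.1, 0.5]
opening: 0.0308
grasp_force: 0.0
```

Emit:
servo_tool(
  moves=[
    [[0,0,0],[-0.021,0.0237,0],36],
    [[0,0,0],[-0.021,0.0237,0],36],
    [[0,0,0],[-0.021,0.0237,0],36],
    [[0,0,0],[-0.021,0.0237,0],36],
    [[0,0,0],[-0.021,0.0237,0],36],
    [[0,0,0],[-0.021,0.0237,0],36],
    [[0,0,0],[-0.021,0.0237,0],36],
    [[0,0,0],[-0.021,0.0237,0],36],
    [[0,0,0],[0,0,0],36],
    [[0,0,0],[0,0,0],36],
    [[0,0,0],[0,0,0],36],
  ],
)

```text
time: 4.2
ee_pos: [0.6187, 0.0731, 0.2314]
tcp_rot: [-180.0, -0.0, 85.4]
wrist_force: [0.4, 0.3, 1.0]
opening: 0.0306
grasp_force: 0.0
```

```bash
python3 - <<'E'
from h import *
np.set_printoptions(precision=4,suppress=True)
im,d=snap("side","s1.png")
print([ (w(r["xyz"],"side"),r["score"]) for r in mark_of("drawer_handle","side")])
a=cv2.imread("pics/s1.png");cv2.imwrite("pics/s1c.png",cv2.resize(a[60:240,240:440],None,fx=3,fy=3))
E
```

```text
[(array([0.6224, 0.0709, 0.1052]), 0.93)]
```

View pics/s1c.png

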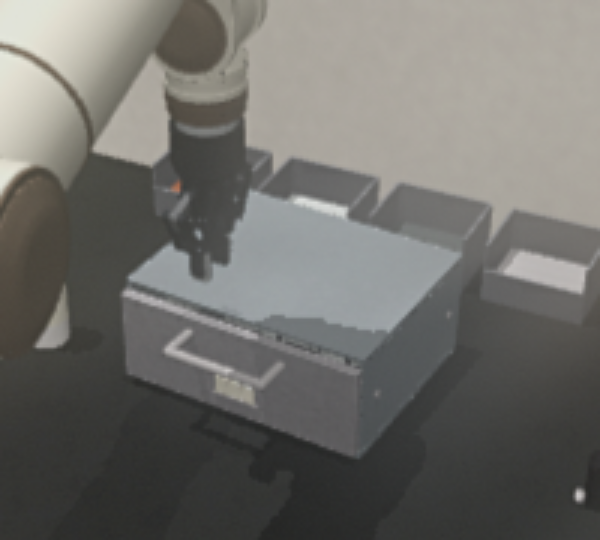

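The gripper stands above the handle bar, which runs from (180,345) to (275,375) in the crop. Going down.

Emit:
servo_tool(
  moves=[
    [[0,0,0],[0,0.001,0.013],36],
    [[0,0,0],[0,0,0.013],36],
    [[0,0,0],[0,0,0.013],36],
    [[0,0,0],[0,0,0.013],36],
    [[0,0,0],[0,0,0.013],36],
    [[0,0,0],[0,0,0.013],36],
    [[0,0,0],[0,0,0.013],36],
    [[0,0,0],[0,0,0.013],36],
    [[0,0,0],[0,0,0.013],36],
    [[0,0,0],[0,0,0.013],36],
    [[0,0,0],[0,0,0.013],36],
    [[0,0,0],[0,0,0],36],
  ],
)

```text
time: 5.5
ee_pos: [0.6191, 0.0724, 0.0858]
tcp_rot: [-179.8, 0.0, 85.4]
wrist_force: [-0.2, -0.4, -1.1]
opening: 0.0309
grasp_force: 0.0
```

Emit:
servo_tool(
  force=30,
  moves=[
    [[0,0,0],[0,0,0],20],
    [[0,0,0],[0,0,0],8],
    [[0,0,0],[0,0,0],0],
    [[0,0,0],[0,0,0],0],
    [[0,0,0],[0,0,0],0],
    [[0,0,0],[0,0,0],0],
  ],
)

```text
time: 6.1
ee_pos: [0.6201, 0.0726, 0.0888]
tcp_rot: [180.0, -0.0, 85.4]
wrist_force: [-4.7, 0.2, 3.9]
opening: 0.0104
grasp_force: 29.7
```

Emit:
servo_tool(
  moves=[
    [[0,0,0],[0,-0.005,0],0],
    [[0,0,0],[0,-0.01,0],0],
    [[0,0,0],[0,-0.01,0],0],
    [[0,0,0],[0,-0.012,0],0],
    [[0,0,0],[0,-0.012,0],0],
    [[0,0,0],[0,-0.012,0],0],
    [[0,0,0],[0,-0.012,0],0],
    [[0,0,0],[0,-0.012,0],0],
    [[0,0,0],[0,-0.012,0],0],
    [[0,0,0],[0,-0.012,0],0],
    [[0,0,0],[0,-0.012,0],0],
    [[0,0,0],[0,-0.012,0],0],
  ],
)

```text
time: 7.3
ee_pos: [0.4868, 0.0835, 0.0887]
tcp_rot: [179.9, -0.0, 85.4]
wrist_force: [1.9, 1.3, 5.8]
opening: 0.0106
grasp_force: 30.1
```

Emit:
servo_tool(
  moves=[
    [[0,0,0],[0,-0.01,0],0],
    [[0,0,0],[0,-0.006,0],0],
    [[0,0,0],[0,-0.005,0],0],
    [[0,0,0],[0,-0.003,0],0],
    [[0,0,0],[0,-0.003,0],0],
    [[0,0,0],[0,0,0],0],
    [[0,0,0],[0,0,0],0],
  ],
)

```text
time: 8.0
ee_pos: [0.4606, 0.0857, 0.0887]
tcp_rot: [179.9, -0.0, 85.4]
wrist_force: [1.8, 1.6, 5.5]
opening: 0.0112
grasp_force: 30.5
```

Emit:
servo_tool(
  moves=[
    [[0,0,0],[0,-0.002,0],0],
    [[0,0,0],[0,-0.002,0],0],
    [[0,0,0],[0,0,0],0],
    [[0,0,0],[0,0,0],0],
  ],
)

```text
time: 8.4
ee_pos: [0.4604, 0.0857, 0.0888]
tcp_rot: [179.5, -0.0, 85.3]
wrist_force: [25.4, -1.8, -6.4]
opening: 0.0108
grasp_force: 30.0
```

The wrist force rose to 25 N, so the drawer is at its stop. I'll ease off, release and clear the view.

Emit:
servo_tool(
  moves=[
    [[0,0,0],[0,0.003,0],0],
    [[0,0,0],[0,0.001,0],20],
    [[0,0,0],[0,0,0],36],
    [[0,0,0],[0,0,0],36],
    [[0,0,0],[0,0,0],36],
    [[0,0,0],[0,0,-0.01],36],
    [[0,0,0],[0,0,-0.02],36],
    [[0,0,0],[0,0,-0.03],36],
    [[0,0,0],[0,0,-0.03],36],
    [[0,0,0],[0,0,-0.03],36],
    [[0,0,0],[0,0,-0.03],36],
    [[0,0,0],[0,0,-0.02],36],
  ],
)

```text
time: 9.6
ee_pos: [0.4607, 0.0855, 0.2613]
tcp_rot: [179.9, -0.0, 85.4]
wrist_force: [0.1, -0.5, 0.2]
opening: 0.0309
grasp_force: 0.0
```

Emit:
servo_tool(
  moves=[
    [[0,0,0],[0.02,0,0],70],
    [[0,0,0],[0.03,0,0],70],
    [[0,0,0],[0.03,0,0],70],
    [[0,0,0],[0.03,0,0],70],
    [[0,0,0],[0.03,0,0],70],
    [[0,0,0],[0.03,0,0],70],
    [[0,0,0],[0.03,0,0],70],
    [[0,0,0],[0.03,0,0],70],
    [[0,0,0],[0.02,0,0],70],
    [[0,0,0],[0,0,0],70],
  ],
)

```text
time: 10.6
ee_pos: [0.4805, 0.3366, 0.258]
tcp_rot: [-180.0, 0.0, 85.5]
wrist_force: [0.8, -1.3, 0.9]
opening: 0.0596
grasp_force: 0.0
```

```bash
python3 - <<'E'
from h import *
np.set_printoptions(precision=4,suppress=True)
for c in("top","side"):
  im,d=snap(c,c+"2.png")
  for n in("holder_top","saw_cup","small_saw_cup","step_drill_mid","drawer_handle"):
    print(c,n,[ (w(r["xyz"],c),round(r["score"],2)) for r in mark_of(n,c)[:3]])
  m=cut_out("saw_cup",c)
  if m:
    P=cloud(d,m[0]["mask"],c);T=P[P[:,2]>.09];print("rim",len(T),P[:,2].max(),T.min(0),T.max(0))
a=cv2.imread("pics/top2.png");b=cv2.imread("pics/side2.png")
cv2.imwrite("pics/c2.png",np.vstack([cv2.resize(a[90:210,220:400],None,fx=3,fy=2.5),cv2.resize(b[70:190,260:440],None,fx=3,fy=2.5)]))
print(get_obs()["q"],get_obs()["time"])
E
```

```text
top holder_top [(array([0.5825, 0.0763, 0.0458]), 0.9), (array([ 0.545 , -0.4467, -0.005 ]), 0.44)]
top saw_cup [(array([ 0.5767, -0.0141,  0.0795]), 0.53)]
top small_saw_cup [(array([0.5864, 0.0778, 0.0767]), 0.58)]
top step_drill_mid [(array([0.5907, 0.1584, 0.0791]), 0.44), (array([ 0.7122, -0.3665,  0.001 ]), 0.36)]
top drawer_handle [(array([0.4591, 0.083 , 0.1077]), 0.64)]
rim 42 0.10565124656257492 [ 0.5564 -0.029   0.0906] [0.5979 0.0113 0.1057]
side holder_top [(array([0.5883, 0.0721, 0.0497]), 0.68), (array([ 0.3273,  0.366 , -0.0021]), 0.34)]
side saw_cup [(array([ 0.5812, -0.009 ,  0.0786]), 0.59)]
side small_saw_cup []
side step_drill_mid [(array([0.5914, 0.1635, 0.0757]), 0.41)]
side drawer_handle [(array([0.4635, 0.085 , 0.1061]), 0.58)]
rim 81 0.10570207387989655 [ 0.5565 -0.0338  0.09  ] [0.6048 0.0073 0.1057]
[ 34.8263  10.7731  19.5608  98.7856   0.0005 129.4684] 11.3
```

View pics/c2.png

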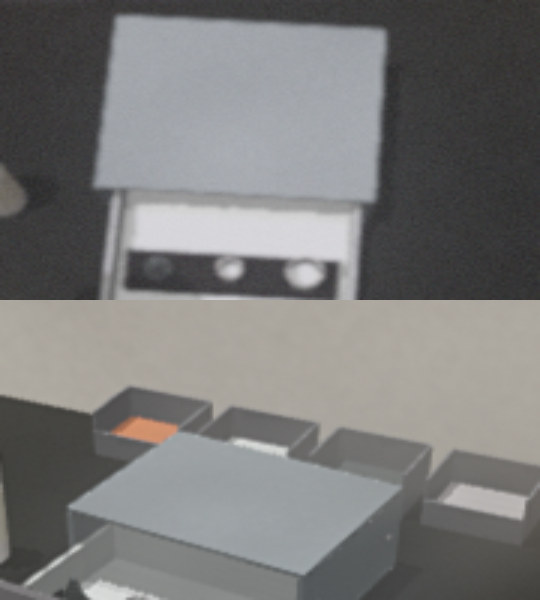

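The large cup sits in the right-hand hole, at (305,270) in the top crop, at about (0.579, -0.011). I'll keep the fingers closing along the unit's x, which clears the drawer side.

Emit:
servo_tool(
  moves=[
    [[0,0,0],[-0.02,0.008,0],72],
    [[0,0,0],[-0.03,0.011,0],72],
    [[0,0,0],[-0.03,0.011,0],72],
    [[0,0,0],[-0.03,0.011,0],72],
    [[0,0,0],[-0.03,0.011,0],72],
    [[0,0,0],[-0.03,0.011,0],72],
    [[0,0,0],[-0.03,0.011,0],72],
    [[0,0,0],[-0.03,0.011,0],72],
    [[0,0,0],[-0.03,0.011,0],72],
    [[0,0,0],[-0.03,0.011,0],72],
    [[0,0,0],[-0.03,0.011,0],72],
    [[0,0,0],[-0.019,0.0075,0],72],
  ],
)

```text
time: 12.5
ee_pos: [0.5788, -0.0154, 0.2582]
tcp_rot: [-180.0, 0.0, 85.3]
wrist_force: [-0.1, -0.3, -0.0]
opening: 0.0612
grasp_force: 0.0
```

Emit:
servo_tool(
  moves=[
    [[0,0,0],[0,0,0],72],
    [[0,0,0],[0,0,0],72],
    [[0,0,0],[0,0,0],72],
  ],
)

```text
time: 12.8
ee_pos: [0.5783, -0.0126, 0.2584]
tcp_rot: [-180.0, -0.0, 85.4]
wrist_force: [0.9, -0.7, 0.1]
opening: 0.0613
grasp_force: 0.0
```

```bash
python3 - <<'E'
from h import *
np.set_printoptions(precision=4,suppress=True)
print(get_obs()["ee_pos"],get_obs()["q"])
for c in("top","side"):
  im,d=snap(c,c+"3.png")
  print(c,[ (w(r["xyz"],c),round(r["score"],2)) for r in mark_of("saw_cup",c)[:3]])
E
```

```text
[ 0.5783 -0.0126  0.2584] [-1.2539  9.7316 18.3695 98.6409  0.011  93.3396]
top []
side [(array([0.5875, 0.0755, 0.0741]), 0.64), (array([ 0.58  , -0.0082,  0.0781]), 0.48)]
```

Emit:
servo_tool(
  moves=[
    [[0,0,0],[0.002,0.0005,0.015],72],
    [[0,0,0],[0,0,0.02],72],
    [[0,0,0],[0,0,0.02],72],
    [[0,0,0],[0,0,0.02],72],
    [[0,0,0],[0,0,0.02],72],
    [[0,0,0],[0,0,0.02],72],
    [[0,0,0],[0,0,0.02],72],
    [[0,0,0],[0,0,0.015],72],
    [[0,0,0],[0,0,0.015],72],
    [[0,0,0],[0,0,0.015],72],
    [[0,0,0],[0,0,0.015],72],
    [[0,0,0],[0,0,0],72],
  ],
)

```text
time: 14.2
ee_pos: [0.5781, -0.0114, 0.0609]
tcp_rot: [-179.8, 0.0, 85.4]
wrist_force: [-0.4, -0.2, -0.6]
opening: 0.0614
grasp_force: 0.0
```

Emit:
servo_tool(
  force=60,
  moves=[
    [[0,0,0],[0,0,0],60],
    [[0,0,0],[0,0,0],50],
    [[0,0,0],[0,0,0],40],
    [[0,0,0],[0,0,0],30],
    [[0,0,0],[0,0,0],20],
    [[0,0,0],[0,0,0],20],
    [[0,0,0],[0,0,0],20],
  ],
)

```text
time: 14.9
ee_pos: [0.5798, -0.0115, 0.0644]
tcp_rot: [179.9, -0.0, 85.4]
wrist_force: [-1.0, 0.2, 6.8]
opening: 0.0411
grasp_force: 61.1
```

Emit:
servo_tool(
  moves=[
    [[0,0,0],[0,0,-0.005],20],
    [[0,0,0],[0,0,-0.006],20],
    [[0,0,0],[0,0,-0.008],20],
    [[0,0,0],[0,0,-0.01],20],
    [[0,0,0],[0,0,-0.015],20],
    [[0,0,0],[0,0,-0.02],20],
    [[0,0,0],[0,0,-0.02],20],
    [[0,0,0],[0,0,-0.025],20],
    [[0,0,0],[0,0,-0.025],20],
    [[0,0,0],[0,0,-0.025],20],
    [[0,0,0],[0,0,-0.025],20],
    [[0,0,0],[0,0,-0.015],20],
  ],
)

```text
time: 16.1
ee_pos: [0.5793, -0.0114, 0.2657]
tcp_rot: [179.8, -0.0, 85.4]
wrist_force: [0.8, -0.0, -2.4]
opening: 0.0413
grasp_force: 60.9
```

Emit:
servo_tool(
  moves=[
    [[0,0,0],[0,0,-0.02],20],
    [[0,0,0],[0,0,-0.025],20],
    [[0,0,0],[0,0,-0.025],20],
    [[0,0,0],[0,0,-0.025],20],
    [[0,0,0],[0,-0.02,-0.02],20],
    [[0,0,0],[0,-0.02,-0.01],20],
    [[0,0,0],[0,-0.02,0],20],
    [[0,0,0],[0,0,0],20],
    [[0,0,0],[0,0,0],20],
  ],
)

```text
time: 17.0
ee_pos: [0.5192, -0.0066, 0.3884]
tcp_rot: [179.9, -0.0, 85.4]
wrist_force: [0.4, 0.9, -1.6]
opening: 0.0413
grasp_force: 61.6
```

Emit:
servo_tool(
  moves=[
    [[-3,0,0],[0,0,0],20],
    [[-6,0,0],[0,0,0],20],
    [[-6,0,0],[0,0,0],20],
    [[-6,0,0],[0,0,0],20],
    [[-6,0,0],[0,0,0],20],
    [[-6,0,0],[0,0,0],20],
    [[-6,0,0],[0,0,0],20],
    [[-6,0,0],[0,0,0],20],
    [[-6,0,0],[0,0,0],20],
    [[-6,0,0],[0,0,0],20],
    [[-6,0,0],[0,0,0],20],
    [[-5,0,0],[0,0,0],20],
  ],
)

```text
time: 18.2
ee_pos: [0.5738, -0.0023, 0.4031]
tcp_rot: [114.6, 0.2, 85.0]
wrist_force: [-1.1, -0.2, -2.6]
opening: 0.0411
grasp_force: 63.0
```

Emit:
servo_tool(
  moves=[
    [[0,0,0],[0,0,0],20],
    [[0,0,0],[0,0,0],20],
    [[0,0,0],[0,0,0],20],
    [[0,0,0],[0,0,0],20],
    [[0,0,0],[0,0,0],20],
  ],
)

```text
time: 18.7
ee_pos: [0.5726, -0.0024, 0.405]
tcp_rot: [114.6, 0.2, 85.0]
wrist_force: [0.2, 0.4, -2.0]
opening: 0.0413
grasp_force: 62.9
```

```bash
python3 - <<'E'
from h import *
np.set_printoptions(precision=4,suppress=True)
o=get_obs();print(o["ee_pos"],o["tcp_rot"],Ro.from_euler("xyz",o["tcp_rot"],degrees=True).as_matrix()[:,2],o["q"],o["qd"],o["opening"])
for c in("top","side"):
  im,d=snap(c,c+"4.png")
  for n in("drawer_handle","saw_cup","small_saw_cup","step_drill_mid"):
    print(c,n,[ (w(r["xyz"],c),round(r["score"],2)) for r in mark_of(n,c)[:2]])
a=cv2.imread("pics/top4.png");b=cv2.imread("pics/side4.png")
cv2.imwrite("pics/c4.png",np.vstack([cv2.resize(a[110:260,220:420],None,fx=3,fy=2),cv2.resize(b[40:190,240:440],None,fx=3,fy=2)]))
E
```

```text
[ 0.5726 -0.0024  0.405 ] [114.6382   0.194   84.975 ] [ 0.9053 -0.081  -0.4169] [  3.7586 -48.514  -36.1594  37.255   -8.0592  93.51  ] [ 0.0412 -0.0859 -0.3888 -0.2732 -0.0386  0.0733] 0.041295000388516405
top drawer_handle [(array([0.4616, 0.0848, 0.1055]), 0.91)]
top saw_cup [(array([ 0.5608, -0.0042,  0.4103]), 0.48)]
top small_saw_cup [(array([0.5897, 0.0801, 0.0725]), 0.52)]
top step_drill_mid [(array([0.5908, 0.1568, 0.0792]), 0.62)]
side drawer_handle [(array([0.4641, 0.084 , 0.1074]), 0.63)]
side saw_cup [(array([0.5663, 0.0028, 0.4065]), 0.49), (array([ 0.3912, -0.3968,  0.0039]), 0.33)]
side small_saw_cup [(array([0.5892, 0.0752, 0.0745]), 0.46)]
side step_drill_mid [(array([0.5896, 0.1598, 0.076 ]), 0.39)]
```

View pics/c4.png

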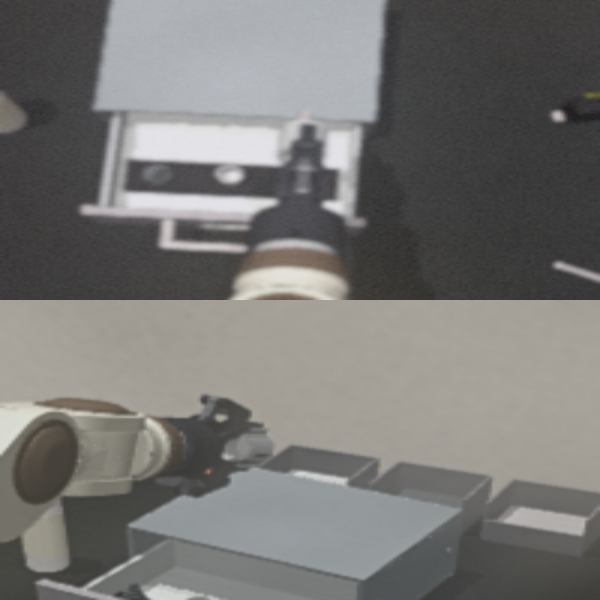

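The cup is held with its shank pointing forward, at (260,445) in the lower crop. The other two bits are seated and the drawer is out. Joint 2 is right at its limit, so I'll move forward along the tool to get off it.

Emit:
servo_tool(
  moves=[
    [[0,0,0],[0,0,0.005],20],
    [[0,0,0],[0,0,0.01],20],
    [[0,0,0],[0,0,0.015],20],
    [[0,0,0],[0,0,0.015],20],
    [[0,0,0],[0,0,0.01],20],
    [[0,0,0],[0,0,0.005],20],
    [[0,0,0],[0,0,0],20],
    [[0,0,0],[0,0,0],20],
    [[0,0,0],[0,0,0],20],
    [[0,0,0],[0,0,0],20],
    [[0,0,0],[0,0,0],20],
    [[0,0,0],[0,0,0],20],
  ],
)

```text
time: 20.4
ee_pos: [0.627, -0.0072, 0.3795]
tcp_rot: [114.6, 0.2, 85.0]
wrist_force: [-0.0, 1.1, -2.4]
opening: 0.0407
grasp_force: 63.0
```

```bash
python3 - <<'E'
from h import *
np.set_printoptions(precision=3,suppress=True)
o=get_obs();print(o["time"],o["ee_pos"],o["tcp_rot"],o["q"],o["qd"],o["opening"],o["wrist_force"])
im,d=snap("side","side5.png")
m=cut_out("saw_cup","side")
if m: print(len(P:=cloud(d,m[0]["mask"],"side")),P.mean(0),P.min(0),P.max(0))
E
```

```text
20.4 [ 0.627 -0.007  0.38 ] [114.63    0.197  84.983] [  2.466 -40.95  -35.904  29.866  -6.881  92.955] [ 0.014  0.123 -0.031 -0.032 -0.081 -0.018] 0.040660661961658094 [-0.01   1.133 -2.385]
168 [ 0.615 -0.011  0.383] [ 0.58  -0.029  0.363] [0.638 0.013 0.419]
```

Steady, tilted 65°, about 0.36 m up, and clear of the joint limits.

```bash
python3 -c "
from workcell import *
print(job_done())"
```

```text
the job is handed in; nothing more can be done
None
```

The job is handed in: the drawer is out at its stop, and the larger hole saw is held steady in the gripper, tipped about 65° from upright with its shank more than 20 cm above the unit's top; the other two bits were still in their holes at the last look.

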